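Start the clamp screw square with the socket key

TASK

The square-headed clamp screw in the bridge over the disc stack is only sitting in its thread, loose and leaning. Take the orange key from its blue stand, set its socket fully down over the screw head, bring the screw upright, press the key down gently and steadily (about 10 N) and, keeping it upright and fully down on the head while the screw draws in, turn the screw clockwise a good quarter turn. Then let go, leaving the key standing upright on the screw, and leave everything else on the table where it is.

Things in the scene. Friction and masses are not known exactly. Their poses are not given: they have to be found in the camera images.
- key: Loose key (0.25 kg), stands upright, 115 mm tall. Origin at the centre of its underside (the socket's mouth), z up along the key. From 0 to 30 mm a steel block 30 x 30 mm, its sides along x and y, with a square socket open downwards: 19.6 mm wide (sides along x and y), 13 mm deep, mouth flared 2 mm over the lowest 3 mm. Then a 17 mm round stem to 46 mm, then an orange flat-sided grip from 45 to 115 mm, 38 mm along x and 24 mm along y: grip it across y.
- key_grip (a point): Point on the key's axis 85 mm above its underside, mid-grip; axes as the key's.
- key_floor (a point): Centre of the closed end (floor) of the key's socket, 13 mm above the key's underside; axes as the key's. It meets screw_head when the key is fully down.
- stand: Fixed blue block 90 x 90 x 30 mm, origin at the centre of its underside, with a 31 mm square pocket 24 mm deep in which the key stands (key's underside 6 mm above the table).
- fixture: Fixed clamp: grey base 110 x 180 x 12 mm (x, y, z), origin at the centre of its underside; two posts carry a green bridge 42 x 180 mm (along y) whose top is 80 mm up, with a brass threaded boss, 38 mm across, to 90 mm up in its middle; disc stack beneath. The posts' nuts reach 86 mm up at y = +-76 mm.
- screw: The clamp screw. Origin on the boss's axis 88 mm above the table when turn = 0 (it sinks with turning); the screw leans about this point, at the start by 3 to 8 degrees, stays as it is left, and can be brought upright slowly (a viscous drag of about 1 N m per rad/s, some 3 N at the head for 0.1 rad/s). z is the screw's axis. 15 mm round shank, then a square head 18 x 18 mm (sides along x and y) from 16 to 30 mm along z.
- screw_head (a point): Centre of the top face of the screw's square head, 30 mm along z from the screw's origin; axes as the screw's.
- screw_turn (a joint): Turn of the screw (rad), growing clockwise seen from above. 0 to 0.25 at the start, stop at 2.4. About 0.15 N m of friction. A steep multi-start thread: the screw sinks by some 5 to 8 mm in a quarter turn. The socket has about 0.1 rad of play on the head each way.
- stack_a: Loose stack of pink and grey ring discs, 84 mm across, 88 mm tall; origin at the centre of its underside. Bystander, leave alone.
- stack_b: Loose stack of the same discs, 56 mm tall; origin at the centre of its underside. Bystander, leave alone.
- stack_c: Loose stack of the same discs, 36 mm tall; origin at the centre of its underside. Bystander, leave alone.
- disc: Two loose discs, 84 mm across, 8 mm thick; origin at the centre of its underside. Bystander, leave alone.
- glue: White bottle with red cap, 56 mm across, 120 mm tall; origin at the centre of its underside. Bystander, leave alone.
- cup: Blue cup, 72 mm across, 85 mm tall; origin at the centre of its underside. Bystander, leave alone.
- notebook: Red notebook 150 x 100 x 14 mm; origin at the centre of its underside. Bystander, leave alone.
Not all that is in view belongs to the job. There is more than one size of the key; the one meant has the size given above.

How it is judged:
By the outcome, as a careful person would: the job done as asked, in the order asked, and still so for the second after the job is handed in, with the robot touching nothing.
It also fails if it takes over 72 s, if anything falls off the work surface, if the arm or the gripper's body presses on something with over 40 N, if the wrist force passes 120 N, or if a joint passes its speed limit or range.

ROBOT

A 6-joint arm with a two-finger parallel gripper is mounted at the origin on the work surface. World frame = base frame: x ahead of the robot, y to its left, z up, the work surface at z = 0. Lengths are in m, angles in rad, forces in N, time in s.
With the tool pointing down it reaches from about 0.35 to 0.775 m from the base axis. Payload 5.5 kg.
Tool frame: the origin (TCP) lies midway between the tips of the shut fingers; the grasp point (between the pads) lies env.grasp_offset behind it (env.grasp_offset is the distance from the TCP to the grasp point, in m); z points along the fingers, y is the line along which they close (so a half turn about z gives the same grasp; the last joint's range is limited). The gripper opens to 85 mm and grips with 20 to 120 N. Pads are 22 mm wide; open, the fingers measure 114 mm over their backs; the gripper's body (76 mm by 85 mm) begins 54 mm behind the grasp point. The pads swing forward as they close: fully open they stand 13 mm farther back than shut.
Start: joints at [-1.337, 0.313, 0.046, 1.304, 0, 1.431], TCP at [0.21, -0.535, 0.231] pointing down, gripper open.
Joint ranges: [-2.76, 2.76], [-0.86, 1.69], [-1.03, 1.26], [-2.2, 2.34], [-1.47, 1.5], [-3.14, 3.14]. Speed limits (rad/s): [2.57, 2.57, 3.14, 3.14, 3.14, 3.14].

INTERFACE

Orientations are given as a unit quaternion [w, x, y, z].
In Python, from workcell import monitor, viewer, order, env gives the robot as it stands.
- The arm moves only by the tool carry_out, never from a script. Its argument "plan" is a list that holds one entry, the list of rows, each a list of 7 numbers: the turn, a rotation vector about the world's x, y, z in rad, then the shift along the world's x, y, z in mm, then the finger opening in mm, from 0 to 85.4. A call has 1 to 20 rows; each row is the pose to reach, as a shift and turn from the pose commanded when the call began; what a row does not reach only later rows make up. A row lasts 1/10 s, in which the tool goes at most 50 mm and 8.59 degrees, less where a joint would pass 70% of its speed; a pose out of reach is approached as far as the arm can. A call with a gripper value outside its range is refused whole. The fingers move at their own pace and stop on an object; "squeeze" is the grip in N (left out, the last holds). Time passes only in rows, so rows that repeat a pose let the fingers close. It gives the time, the measured TCP pose, the force, the opening and the grip force at its end, in the units of the state.
- monitor.get_state(): the state, without advancing time (a new reading comes with each control period).
- viewer.read_camera(name): name is "side" or "top" or "wrist"; returns the picture (480x640x3 uint8, red, green, blue); there is no depth.
- viewer.calibration(name): a dict with "K" (3x3 intrinsics, pixels), "eye" and "rotation" of the camera in the world. Camera axes: x right, y down, z forward; pixel columns grow to the right and rows downward; lengths in m; the calibration is good to about 2 mm. A picture is of the moment at which its call begins: read the wrist's pose just before it. calibration takes no time and is no camera call; for the wrist camera it gives the pose at the moment of the call.
- order.hand_in(): hands the job in; it is judged then, once.
The state is a dict: "clock": time; "joint_pos": joint angles; "qvel": joint speeds; "tau": joint torques, N m; "tcp_pos": TCP position; "orientation": TCP orientation; "wrist_force": force on the tool from outside, world axes, zero at the start; "ft_torque": the same for the moment, N m; "finger_gap": finger opening in m; "grip_force": force on a finger pad.
Only numpy, scipy, OpenCV 4.12 (cv2) and the standard library are available. Lean on these libraries where they do the work, as an engineer would, in place of code of your own. Each camera call takes 0.05 s, during which the arm holds its last target. There are 200 camera calls.

## Working session

There is one attempt and no reset: what is moved stays moved. The work goes in short steps, Python scripts to look and compute and a tool call to move; the robot and the scene stay as the last step left them, time stands still between calls to the robot, and variables do not carry over. Pictures are saved under pics/ and viewed, at most 10 in all, crops included, and the job is handed in when it is done.

Besides the shell and the picture viewer there is one more tool, called in YAML: its name, and indented under it one key for each argument. carry_out: Moves the arm, as the interface text tells. Its arguments: {"type":"object","properties":{"plan":{"type":"array","items":{"type":"array","items":{"type":"array","items":{"type":"number"}}}},"squeeze":{"type":"number"}},"required":["plan"]}

```bash
mkdir -p pics
cat > h.py <<'E'
import numpy as np,cv2
from workcell import monitor,viewer,order,env
def snap(n,f=None):
    im=viewer.read_camera(n)
    if f: cv2.imwrite('pics/'+f,cv2.cvtColor(im,cv2.COLOR_RGB2BGR))
    return im
def ray(c,u,v):
    d=np.array(c['rotation'])@np.linalg.inv(c['K'])@[u,v,1]; return np.array(c['eye']),d/np.linalg.norm(d)
def onz(c,u,v,z):
    e,d=ray(c,u,v); return e+d*(z-e[2])/d[2]
def proj(c,p):
    q=np.array(c['K'])@np.array(c['rotation']).T@(np.array(p)-c['eye']); return q[:2]/q[2]
E
python3 - <<'E'
from h import *
a=snap('top','top0.png');b=snap('side','side0.png')
for n in('top','side','wrist'):
    c=viewer.calibration(n);print(n,np.round(c['K'],1).tolist(),np.round(c['eye'],3),np.round(c['rotation'],3).tolist())
print(env.grasp_offset,monitor.get_state())
E
```

```text
top [[576.4, 0.0, 316.8], [0.0, 576.4, 235.8], [0.0, 0.0, 1.0]] [ 0.387 -0.025  1.725] [0.043, -0.697, 0.715, -0.033]
side [[475.2, 0.0, 314.4], [0.0, 475.2, 250.4], [0.0, 0.0, 1.0]] [0.035 0.597 0.82 ] [0.144, -0.308, 0.859, -0.383]
wrist [[385.6, 0.0, 322.9], [0.0, 385.6, 240.6], [0.0, 0.0, 1.0]] [ 0.279 -0.508  0.373] [0.12, 0.818, -0.557, -0.083]
0.0187 {'clock': 0.1, 'joint_pos': array([-1.33658534e+00,  3.13933162e-01,  4.51144390e-02,  1.30357929e+00,
        1.85743846e-05,  1.43115982e+00]), 'qvel': array([ 0.00091742, -0.00119486,  0.00178837,  0.00145446, -0.00074201,
       -0.00283885]), 'tau': array([ 2.85949674e-03, -4.81724095e+01,  2.99244440e+01,  1.26545661e-02,
       -9.34269383e-05, -5.77389613e-06]), 'tcp_pos': array([ 0.20986483, -0.53486655,  0.23050249]), 'orientation': array([-8.00387845e-04,  9.82580251e-01,  1.85837049e-01, -2.85787851e-05]), 'wrist_force': array([-0.21385033, -0.3165525 , -0.36523669]), 'ft_torque': array([0.02515574, 0.02522061, 0.06352945]), 'grip_force': 0.0, 'finger_gap': 0.08526133590307633}
```

View pics/top0.png

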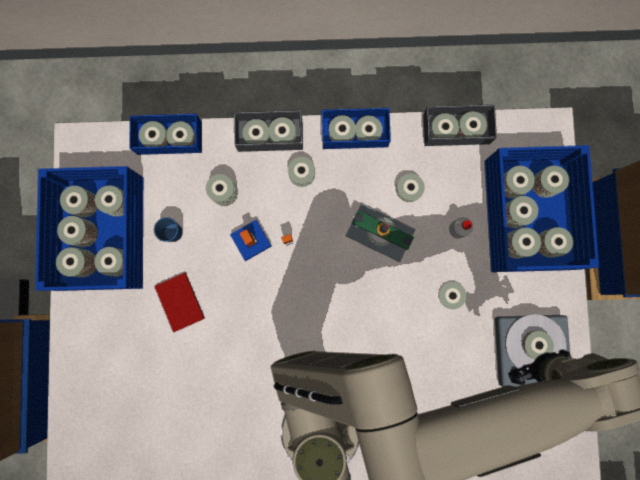

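View pics/side0.png

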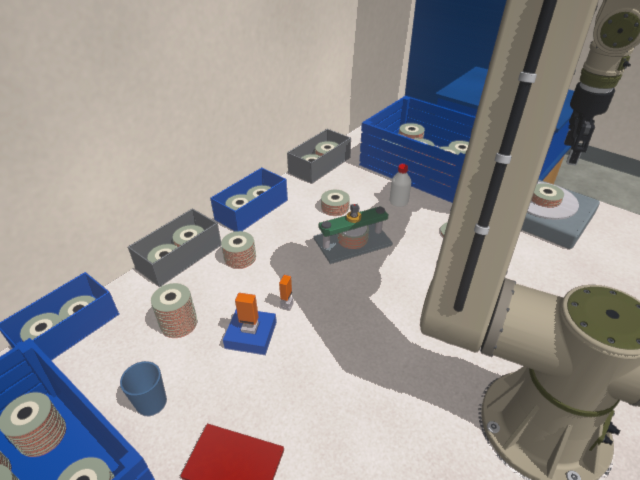

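Two orange keys are in view: the one in the blue stand (top 248,238; side 246,307) and a smaller one free on the table (top 286,239; side 285,290). The bigger one in the stand fits the description. I'll measure and confirm that in a crop. The calibration's rotation is a quaternion.

```bash
python3 - <<'E'
s=open('h.py').read()
s=s.replace("def ray","from scipy.spatial.transform import Rotation as Ro\ndef cal(n):\n    c=dict(viewer.calibration(n));q=np.array(c['rotation']);c['rotation']=Ro.from_quat(q[[1,2,3,0]]).as_matrix();return c\ndef ray",1)
open('h.py','w').write(s)
E
python3 - <<'E'
from h import *
bgr=cv2.imread('pics/top0.png');hsv=cv2.cvtColor(bgr,cv2.COLOR_BGR2HSV);c=cal('top')
def blobs(lo,hi,roi,z,lab,hsv=hsv,c=c):
    m=cv2.inRange(hsv,lo,hi);k=np.zeros_like(m);k[roi[1]:roi[3],roi[0]:roi[2]]=1;m*=k
    for q in cv2.findContours(m,cv2.RETR_EXTERNAL,cv2.CHAIN_APPROX_NONE)[0]:
        if cv2.contourArea(q)<20: continue
        r=cv2.minAreaRect(q);B=np.array([onz(c,u,v,z)[:2] for u,v in cv2.boxPoints(r)])
        e=np.diff(B,axis=0)[:2]
        print(lab,np.round(r[0],1),'ctr',np.round(B.mean(0),4),'sides',np.round(np.linalg.norm(e,axis=1),4),'dir deg',np.round(np.degrees(np.arctan2(e[:,1],e[:,0])),1))
blobs((5,150,120),(18,255,255),(200,200,320,270),.121,'orange')
blobs((5,150,120),(18,255,255),(360,200,410,260),.1,'screw?')
blobs((100,150,60),(125,255,255),(215,205,285,275),.03,'stand')
blobs((60,80,20),(85,255,255),(330,190,430,270),.08,'bridge')
s=cv2.imread('pics/side0.png')
A=cv2.resize(bgr[205:275,225:305],(400,350),interpolation=3);A2=cv2.resize(bgr[195:265,340:420],(400,350),interpolation=3)
B=cv2.resize(s[265:365,215:305],(360,400),interpolation=3);B2=cv2.resize(s[195:270,310:400],(440,366),interpolation=3)
o=np.zeros((600,800,3),np.uint8);
o[0:300,0:400]=cv2.resize(A,(400,300));o[300:,0:400]=cv2.resize(A2,(400,300));o[0:300,400:]=cv2.resize(B,(400,300));o[300:,400:]=cv2.resize(B2,(400,300))
cv2.imwrite('pics/c1.png',o)
E
```

```text
orange [286.5 238. ] ctr [0.5564 0.0799] sides [0.0257 0.0187] dir deg [ -73.  -162.9]
orange [246.  236.5] ctr [0.5637 0.1934] sides [0.0213 0.038 ] dir deg [ -64.7 -154.4]
stand [250.4 239.7] ctr [0.5639 0.1928] sides [0.0873 0.0895] dir deg [ -61.5 -151.4]
bridge [398. 237.] ctr [ 0.5549 -0.237 ] sides [0.0414 0.0765] dir deg [ -28.4 -118.5]
bridge [367.3 222.4] ctr [ 0.5994 -0.1505] sides [0.043  0.0784] dir deg [ -26.  -116.3]
```

View pics/c1.png

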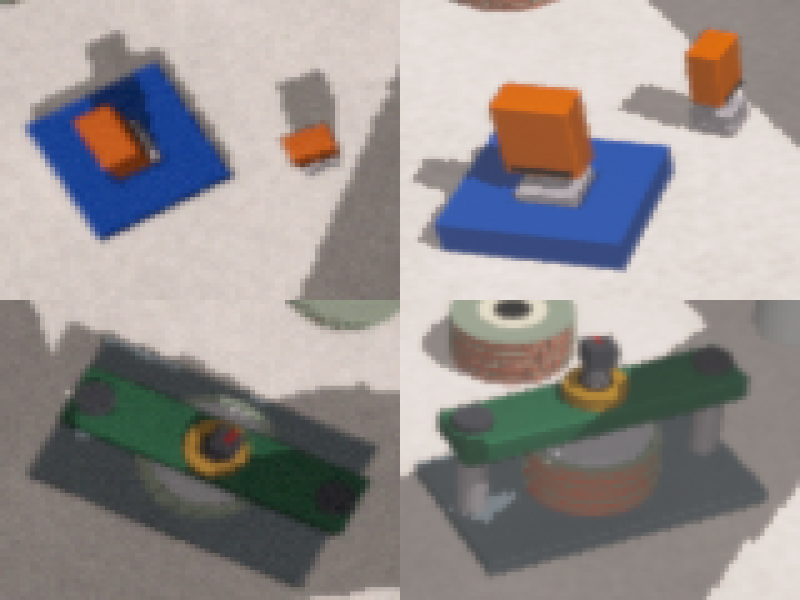

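The crop shows the two candidates. The key in the stand (crop 115,140 and 540,130) has a grip about 38 mm long and stands in the blue stand, so it is the one meant. The free one (crop 310,150) is only 26 x 19 mm. The screw leans in the boss (crop 220,440). Moving now, with the gripper yawed the other way round so joint 6 has room for the clockwise turn.

carry_out:
  plan:
    - [[0, 0, 1.6, 354, 728, 30, 60], [0, 0, 1.6, 354, 728, 30, 60], [0, 0, 1.6, 354, 728, 30, 60], [0, 0, 1.6, 354, 728, 30, 60], [0, 0, 1.6, 354, 728, 30, 60], [0, 0, 1.6, 354, 728, 30, 60], [0, 0, 1.6, 354, 728, 30, 60], [0, 0, 1.6, 354, 728, 30, 60], [0, 0, 1.6, 354, 728, 30, 60], [0, 0, 1.6, 354, 728, 30, 60], [0, 0, 1.6, 354, 728, 30, 60], [0, 0, 1.6, 354, 728, 30, 60], [0, 0, 1.6, 354, 728, 30, 60], [0, 0, 1.6, 354, 728, 30, 60], [0, 0, 1.6, 354, 728, 30, 60], [0, 0, 1.6, 354, 728, 30, 60], [0, 0, 1.6, 354, 728, 30, 60], [0, 0, 1.6, 354, 728, 30, 60], [0, 0, 1.6, 354, 728, 30, 60], [0, 0, 1.6, 354, 728, 30, 60]]

```text
clock: 2.1
tcp_pos: [0.5633, 0.1911, 0.2614]
orientation: [-0.0, 0.552, 0.834, -0.0]
wrist_force: [-0.2, -0.1, 0.4]
finger_gap: 0.0599
grip_force: 0.0
```

carry_out:
  plan:
    - [[0, 0, 1.67, 0, 0, 0, 60], [0, 0, 1.67, 0, 0, 0, 60], [0, 0, 1.67, 0, 0, 0, 60], [0, 0, 1.67, 0, 0, 0, 60], [0, 0, 1.67, 0, 0, 0, 60], [0, 0, 1.67, 0, 0, 0, 60], [0, 0, 1.67, 0, 0, 0, 60], [0, 0, 1.67, 0, 0, 0, 60], [0, 0, 1.67, 0, 0, 0, 60], [0, 0, 1.67, 0, 0, 0, 60], [0, 0, 1.67, 0, 0, 0, 60], [0, 0, 1.67, 0, 0, 0, 60], [0, 0, 1.67, 0, 0, 0, 60], [0, 0, 1.67, 0, 0, 0, 60]]

```text
clock: 3.5
tcp_pos: [0.5639, 0.192, 0.2616]
orientation: [0.0, -0.247, 0.969, 0.0]
wrist_force: [-0.1, 0.1, -0.2]
finger_gap: 0.0602
grip_force: 0.0
```

Run:
```python
from h import *
c=cal('wrist');im=snap('wrist','w1.png');t=snap('top','top1.png')
s=monitor.get_state();print(s['clock'],s['tcp_pos'],Ro.from_quat(s['orientation'][[1,2,3,0]]).as_matrix().round(3).tolist(),s['joint_pos'].round(3),s['finger_gap'])
hsv=cv2.cvtColor(im,cv2.COLOR_RGB2HSV);m=cv2.inRange(hsv,(5,150,100),(18,255,255))
for q in cv2.findContours(m,0,2)[0]:
    if cv2.contourArea(q)>60: print(cv2.boundingRect(q))
for p in [(.564,.193,.121),(.564,.193,.03)]: print(proj(c,p))
c=cal('top');print('screw red tip')
hsv=cv2.cvtColor(cv2.imread('pics/top0.png'),cv2.COLOR_BGR2HSV)[215:245,365:400]
```

```text
3.6 [0.5639041  0.19230188 0.26143251] [[-0.877, -0.48, 0.0], [-0.48, 0.877, 0.0], [-0.0, 0.0, -1.0]] [ 0.194  0.349  0.17   1.392  0.    -0.306] 0.05992382287837384
(308, 200, 31, 49)
(187, 134, 48, 27)
[323.48001674 225.82766767]
[323.23691887 202.48116743]
screw red tip
```

View pics/w1.png

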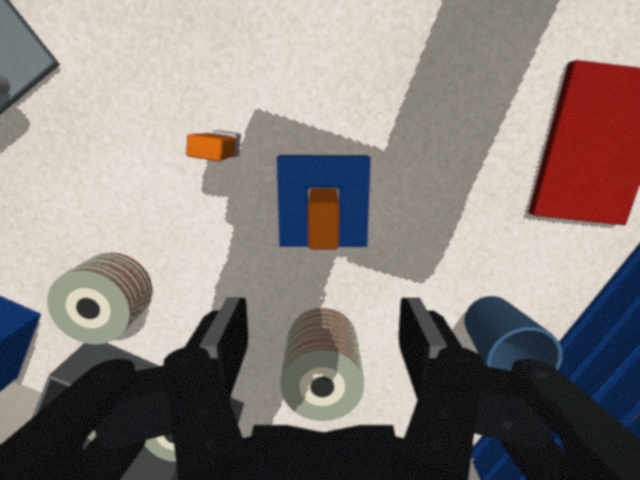

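The wrist view shows the stand (277–370 × 155–247) and the key grip (308–339 × 200–249) centred at column 323, squared with the tool and where predicted. Descending and gripping.

carry_out:
  plan:
    - [[0, 0, 0, 0, 0, -40, 60], [0, 0, 0, 0, 0, -80, 60], [0, 0, 0, 0, 0, -120, 60], [0, 0, 0, 0, 0, -145, 60], [0, 0, 0, 0, 0, -165, 60], [0, 0, 0, 0, 0, -180, 60], [0, 0, 0, 0, 0, -190, 60], [0, 0, 0, 0, 0, -190, 20], [0, 0, 0, 0, 0, -190, 20], [0, 0, 0, 0, 0, -190, 20], [0, 0, 0, 0, 0, -190, 20], [0, 0, 0, 0, 0, -190, 20], [0, 0, 0, 0, 0, -190, 20], [0, 0, 0, 0, 0, -190, 20]]
  squeeze: 80

```text
clock: 5.0
tcp_pos: [0.5648, 0.1928, 0.0724]
orientation: [0.001, -0.248, 0.969, -0.0]
wrist_force: [-0.1, 0.2, 5.1]
finger_gap: 0.0231
grip_force: 78.9
```

carry_out:
  plan:
    - [[0, 0, 0, 0, 0, 10, 20], [0, 0, 0, 0, 0, 25, 20], [0, 0, 0, 0, 0, 50, 20], [0, 0, 0, 0, 0, 85, 20], [0, 0, 0, 0, 0, 125, 20], [0, 0, 0, 0, 0, 160, 20], [0, 0, 0.1, 8, -25, 180, 20], [0, 0, 0.2, 16, -60, 180, 20], [0, 0, 0.3, 24, -100, 180, 20], [0, 0, 0.4, 32, -145, 180, 20], [0, 0, 0.47, 38, -190, 180, 20], [0, 0, 0.47, 43, -235, 180, 20], [0, 0, 0.47, 46, -275, 180, 20], [0, 0, 0.47, 46, -310, 180, 20], [0, 0, 0.47, 46, -330, 180, 20], [0, 0, 0.47, 46, -337, 180, 20], [0, 0, 0.47, 46, -337, 180, 20], [0, 0, 0.47, 46, -337, 180, 20]]

```text
clock: 6.8
tcp_pos: [0.6097, -0.1432, 0.2512]
orientation: [-0.0, -0.468, 0.884, 0.001]
wrist_force: [1.3, -0.1, -2.7]
finger_gap: 0.023
grip_force: 79.3
```

Run:
```python
from h import *
s=monitor.get_state();c=cal('wrist');im=snap('wrist','w2.png')
import pickle;pickle.dump(c,open('w2.pkl','wb'))
print(s['clock'],s['tcp_pos'],s['joint_pos'].round(3),s['wrist_force'],s['finger_gap'])
R=Ro.from_quat(s['orientation'][[1,2,3,0]]).as_matrix();print(R.round(3).tolist())
print(proj(c,(.577,-.194,.118)),proj(c,(.577,-.194,.09)))
print('key mouth',proj(c,s['tcp_pos']+R@[0,0,.0664]))
```

```text
6.8 [ 0.60967167 -0.14319136  0.25117957] [-3.590e-01  4.140e-01  2.410e-01  1.398e+00  1.000e-03 -1.332e+00] [ 1.27831475 -0.0731209  -2.73782443] 0.023003424998085834
[[-0.563, -0.827, -0.001], [-0.827, 0.563, 0.001], [-0.0, 0.001, -1.0]]
[320.20580676 143.12020488] [320.36640753 141.37702309]
key mouth [322.81024816 257.33429772]
```

View pics/w2.png

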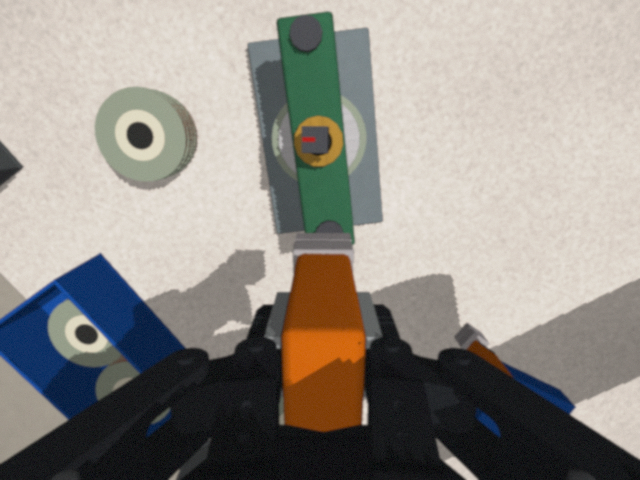

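The wrist view shows the head as a nearly square-on patch (302–328 × 126–153) with a red mark, leaning left of the brass boss centre (about 319,141). The held key's mouth is at about row 245–255. Measuring the head and boss now.

Run:
```python
from h import *
import pickle;c=pickle.load(open('w2.pkl','rb'))
im=cv2.imread('pics/w2.png');hsv=cv2.cvtColor(im,cv2.COLOR_BGR2HSV)
br=cv2.inRange(hsv,(14,110,60),(28,255,255));br[:100]=0;br[185:]=0;br[:,:280]=0;br[:,360:]=0
pts=cv2.findNonZero(br);h=cv2.convexHull(pts);e=cv2.fitEllipse(h);print('brass',e)
b=onz(c,*e[0],.090);print('boss ctr',b.round(4))
print(hsv[139,300:345].tolist())
roi=np.zeros_like(br);roi[115:165,295:335]=255
red=cv2.inRange(hsv,(0,120,60),(10,255,255))|cv2.inRange(hsv,(170,120,60),(180,255,255))
m=((hsv[...,1]<80)&(hsv[...,2]>45)&(hsv[...,2]<110)).astype(np.uint8)*255|red
m&=roi;m=cv2.morphologyEx(m,cv2.MORPH_OPEN,np.ones((3,3)))
q=max(cv2.findContours(m,0,1)[0],key=cv2.contourArea);r=cv2.minAreaRect(q);print('head',r)
B=np.array([onz(c,u,v,.117) for u,v in cv2.boxPoints(r)]);e=np.diff(B,axis=0)[:2]
print('ctr',B.mean(0).round(4),np.linalg.norm(e,axis=1).round(4),np.degrees(np.arctan2(e[:,1],e[:,0])).round(1))
cv2.imwrite('pics/c2.png',np.hstack([cv2.resize(im[95:185,275:365],(400,400),interpolation=3),cv2.cvtColor(cv2.resize(m[95:185,275:365],(400,400),interpolation=0),8)]))
```

```text
brass ((317.9981994628906, 140.89952087402344), (49.11613082885742, 50.73728561401367), 178.2510528564453)
boss ctr [ 0.5783 -0.1953  0.09  ]
[[17, 169, 113], [10, 152, 126], [4, 176, 152], [1, 196, 172], [1, 215, 177], [2, 218, 180], [0, 212, 178], [1, 210, 181], [1, 214, 181], [1, 210, 181], [1, 217, 179], [1, 213, 180], [1, 218, 178], [1, 210, 174], [0, 174, 157], [0, 123, 124], [175, 46, 95], [0, 0, 83], [120, 9, 82], [96, 15, 84], [98, 12, 82], [120, 12, 83], [111, 21, 85], [128, 12, 82], [115, 18, 83], [120, 9, 81], [111, 22, 82], [113, 15, 69], [165, 10, 52], [20, 35, 44], [23, 137, 52], [20, 165, 96], [20, 168, 144], [19, 170, 175], [20, 171, 182], [20, 173, 183], [20, 170, 181], [20, 171, 183], [19, 170, 181], [20, 168, 182], [19, 166, 181], [20, 166, 171], [23, 143, 137], [39, 76, 110], [64, 32, 128]]
head ((315.0, 140.0), (26.0, 26.0), 90.0)
ctr [ 0.5789 -0.1977  0.117 ] [0.0179 0.0175] [145.8  56. ]
```

View pics/c2.png

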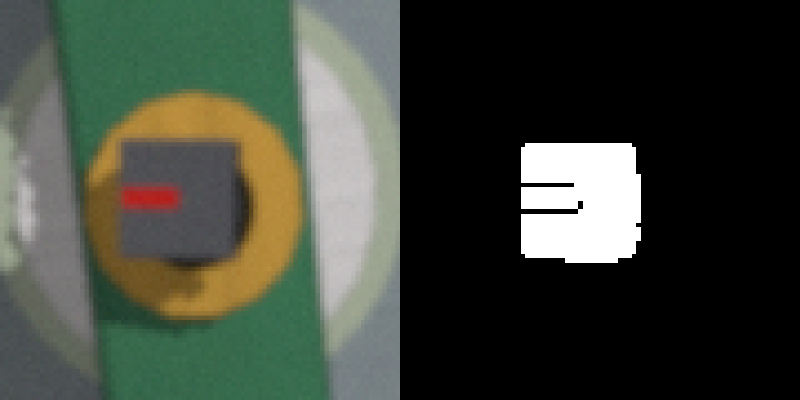

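The crop confirms the head is about 18 mm square with its sides along the tool axes, offset about 2.5 mm to the left of the boss. That is a lean of about 4–5°. Next I compare the held key's own edge with its prediction to cancel the camera offset.

Run:
```python
from h import *
import pickle;c=pickle.load(open('w2.pkl','rb'))
T=np.array([.60967,-.14319,.25118]);R=np.array([[-0.563,-0.827,0],[-0.827,0.563,0],[0,0,-1.]])
for z,n in((.0664,'mouth'),(.0364,'blocktop')):
    for y in(-.015,.015): print(n,y,proj(c,T+R@[.015,y,z]).round(1))
im=cv2.imread('pics/w2.png');g=cv2.cvtColor(im,6).astype(int)
print('col324 rows225-262',g[225:262,324].tolist());print('col300',g[225:262,300].tolist())
for r in(238,244,250):print(r,'L',g[r,286:302].tolist(),'R',g[r,346:362].tolist())
# head edges
hsv=cv2.cvtColor(im,cv2.COLOR_BGR2HSV)
print('sat row 131',hsv[131,296:335,1].tolist());print('sat col 322',hsv[118:160,322,1].tolist())
for a in [(315.5,139.8)]: print(onz(c,*a,.1175).round(4))
print('px scale', (onz(c,316.5,139.8,.1175)-onz(c,315.5,139.8,.1175)).round(5),(onz(c,315.5,140.8,.1175)-onz(c,315.5,139.8,.1175)).round(5))
print('eye off',R.T@(np.array(c['eye'])-T))
```

```text
mouth -0.015 [295.9 232.1]
mouth 0.015 [349.4 232. ]
blocktop -0.015 [291.9 248.6]
blocktop 0.015 [353.6 248.6]
col324 rows225-262 [76, 75, 79, 78, 75, 81, 79, 82, 94, 103, 101, 105, 104, 109, 118, 110, 103, 99, 105, 104, 104, 102, 104, 115, 136, 157, 171, 167, 146, 113, 85, 75, 72, 76, 73, 76, 75]
col300 [76, 76, 77, 78, 78, 84, 104, 117, 115, 107, 106, 107, 108, 114, 123, 117, 104, 102, 101, 100, 102, 100, 107, 115, 141, 158, 173, 174, 165, 140, 105, 79, 61, 65, 68, 67, 68]
238 L [131, 131, 133, 132, 130, 134, 132, 133, 128, 127, 118, 120, 113, 115, 114, 114] R [109, 110, 105, 105, 100, 95, 92, 100, 139, 184, 203, 213, 213, 213, 212, 209]
244 L [131, 134, 135, 138, 136, 130, 128, 115, 105, 100, 102, 104, 102, 103, 100, 101] R [103, 104, 105, 102, 103, 107, 121, 150, 179, 199, 208, 211, 211, 214, 214, 216]
250 L [135, 136, 138, 141, 139, 135, 130, 135, 147, 155, 161, 161, 162, 161, 158, 159] R [158, 155, 157, 155, 156, 154, 162, 169, 190, 201, 207, 209, 208, 207, 208, 207]
sat row 131 [143, 160, 172, 165, 164, 127, 68, 9, 6, 15, 21, 21, 24, 12, 6, 21, 9, 13, 6, 15, 18, 15, 16, 19, 18, 15, 18, 16, 18, 9, 7, 39, 111, 155, 168, 170, 168, 172, 174]
sat col 322 [171, 171, 171, 171, 171, 171, 173, 148, 106, 30, 9, 18, 12, 18, 12, 15, 15, 15, 19, 6, 15, 21, 16, 9, 15, 18, 18, 15, 15, 10, 9, 3, 19, 10, 22, 35, 144, 175, 170, 171, 173, 172]
[ 0.5784 -0.1977  0.1175]
px scale [-0.00057  0.00039  0.     ] [0.00038 0.00055 0.     ]
eye off [ 0.07310774 -0.00035897 -0.14221215]
```

carry_out:
  plan:
    - [[0.02, 0.002, 0, -8, -15, 0, 20], [0.04, 0.005, 0, -18, -35, 0, 20], [0.065, 0.008, 0, -26, -52, 0, 20], [0.085, 0.01, 0, -30, -62, -10, 20], [0.085, 0.01, 0, -30, -62, -25, 20], [0.085, 0.01, 0, -30, -62, -40, 20], [0.085, 0.01, 0, -30, -62, -50, 20], [0.085, 0.01, 0, -30, -62, -56, 20], [0.085, 0.01, 0, -30, -62, -56, 20], [0.085, 0.01, 0, -30, -62, -56, 20], [0.085, 0.01, 0, -30, -62, -56, 20]]

```text
clock: 7.95
tcp_pos: [0.5804, -0.2064, 0.1961]
orientation: [0.016, -0.467, 0.883, 0.039]
wrist_force: [-0.0, 0.1, -2.4]
finger_gap: 0.0234
grip_force: 79.4
```

Run:
```python
from h import *
s=monitor.get_state();c=cal('wrist');im=snap('wrist','w3.png')
R=Ro.from_quat(s['orientation'][[1,2,3,0]]).as_matrix();T=s['tcp_pos']
print(s['clock'],T,R[:,2].round(4),s['joint_pos'].round(3),s['wrist_force'],s['ft_torque'])
m=T+R@[0,0,.0664];print('mouth',m.round(4),proj(c,m))
for y in(-.015,.015): print(proj(c,T+R@[.015,y,.0664]).round(1))
O=np.array([.5787,-.1956,.0875]);a=np.array([.01,-.09,.996])
for k in(.016,.03):print('head pred',k,proj(c,O+k*a),proj(c,O+k*a+R@[.009,-.009,0]),proj(c,O+k*a+R@[.009,.009,0]))
cv2.imwrite('pics/c3.png',cv2.resize(cv2.cvtColor(im[130:330,220:420],4),(600,600),interpolation=3))
```

```text
7.95 [ 0.58043758 -0.2063642   0.19613217] [-0.0089  0.0843 -0.9964] [-0.506  0.441  0.144  1.323  0.07  -1.48 ] [-0.00935398  0.06828513 -2.41227698] [-0.12149077 -0.02221684 -0.03854273]
mouth [ 0.5798 -0.2008  0.13  ] [322.86866172 257.3464173 ]
[296.2 232.1]
[349.6 232.1]
head pred 0.016 [325.09939863 244.68094488] [310.90662015 231.11279468] [339.34528332 231.11216544]
head pred 0.03 [325.15317746 251.51906844] [310.13525158 237.23894741] [340.2284499 237.2378129]
```

View pics/c3.png

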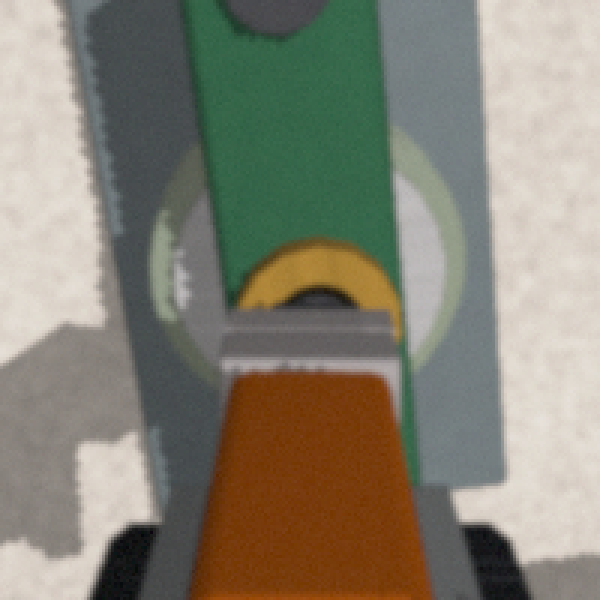

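The mouth of the key (crop cols 225–392, row 310) sits where predicted, about 2 mm left of the boss and shank centre (crop col ~320). I shift it by (-1.4, +1.5) mm and lower along the lean.

carry_out:
  plan:
    - [[0, 0, 0, -0.7, 0.8, 0, 20], [0, 0, 0, -1.4, 1.5, 0, 20], [0, 0, 0, -1.4, 1.8, -4, 20], [0, 0, 0, -1.5, 2.1, -8, 20], [0, 0, 0, -1.5, 2.4, -11, 20], [0, 0, 0, -1.5, 2.6, -13, 20], [0, 0, 0, -1.5, 2.7, -14.5, 20], [0, 0, 0, -1.5, 2.8, -16, 20], [0, 0, 0, -1.5, 2.8, -16, 20]]

```text
clock: 8.9
tcp_pos: [0.5787, -0.2037, 0.1792]
orientation: [0.016, -0.467, 0.883, 0.04]
wrist_force: [1.2, 0.2, -2.6]
finger_gap: 0.0231
grip_force: 79.3
```

carry_out:
  plan:
    - [[0, 0, 0, 0, 0.1, -1, 20], [0, 0, 0, 0, 0.2, -2, 20], [0, 0, 0, 0, 0.3, -3, 20], [0, 0, 0, 0, 0.3, -4, 20], [0, 0, 0, 0, 0.4, -5, 20], [0, 0, 0, 0, 0.4, -5, 20]]

```text
clock: 9.5
tcp_pos: [0.5786, -0.2032, 0.1743]
orientation: [0.015, -0.467, 0.883, 0.04]
wrist_force: [0.5, -0.8, -1.4]
finger_gap: 0.0234
grip_force: 79.4
```

carry_out:
  plan:
    - [[0, 0, 0, 0, 0.05, -0.5, 20], [0, 0, 0, 0, 0.1, -1, 20], [0, 0, 0, 0, 0.15, -1.5, 20], [0, 0, 0, 0, 0.2, -2, 20], [0, 0, 0, 0, 0.2, -2, 20]]

```text
clock: 10.0
tcp_pos: [0.5786, -0.203, 0.1723]
orientation: [0.015, -0.467, 0.883, 0.04]
wrist_force: [1.8, -2.0, -1.4]
finger_gap: 0.0229
grip_force: 79.5
```

carry_out:
  plan:
    - [[0, 0, 0, 0, 0.05, -0.5, 20], [0, 0, 0, 0, 0.1, -1, 20], [0, 0, 0, 0, 0.1, -1, 20]]

```text
clock: 10.3
tcp_pos: [0.5785, -0.2029, 0.1713]
orientation: [0.015, -0.467, 0.883, 0.04]
wrist_force: [1.4, -2.1, -1.0]
finger_gap: 0.0234
grip_force: 79.5
```

carry_out:
  plan:
    - [[0, 0, 0, 0, 0.05, -0.3, 20], [0, 0, 0, 0, 0.1, -0.6, 20], [0, 0, 0, 0, 0.1, -0.6, 20]]

```text
clock: 10.6
tcp_pos: [0.5785, -0.2028, 0.1708]
orientation: [0.015, -0.467, 0.883, 0.04]
wrist_force: [2.7, -0.2, -0.6]
finger_gap: 0.0232
grip_force: 79.5
```

carry_out:
  plan:
    - [[0, 0, 0, 0, 0.05, -0.4, 20], [0, 0, 0, 0, 0.1, -0.8, 20], [0, 0, 0, 0, 0.1, -0.8, 20]]

```text
clock: 10.9
tcp_pos: [0.5785, -0.2027, 0.1705]
orientation: [0.016, -0.467, 0.883, 0.04]
wrist_force: [0.9, -1.7, 4.3]
finger_gap: 0.0231
grip_force: 80.2
```

carry_out:
  plan:
    - [[0, 0, 0, 0, 0.05, -0.4, 20], [0, 0, 0, 0, 0.1, -0.8, 20], [0, 0, 0, 0, 0.1, -0.8, 20]]

```text
clock: 11.2
tcp_pos: [0.5786, -0.2026, 0.1703]
orientation: [0.016, -0.467, 0.883, 0.039]
wrist_force: [-0.1, -0.7, 8.4]
finger_gap: 0.0233
grip_force: 80.8
```

Firm contact at TCP z 0.1705, where full seating was expected (0.1706). Now bringing it upright slowly about the screw's pivot.

carry_out:
  plan:
    - [[-0.005, -0.0006, 0, 0, 0.4, 0, 20], [-0.01, -0.0012, 0, 0, 0.8, 0, 20], [-0.015, -0.0018, 0, 0, 1.2, 0, 20], [-0.02, -0.0024, 0, 0, 1.6, 0, 20], [-0.025, -0.003, 0, -0.1, 2.0, 0.1, 20], [-0.03, -0.0035, 0, -0.1, 2.5, 0.1, 20], [-0.035, -0.0041, 0, -0.1, 2.9, 0.1, 20], [-0.04, -0.0047, 0, -0.1, 3.3, 0.2, 20], [-0.045, -0.0053, 0, -0.1, 3.7, 0.2, 20], [-0.05, -0.0059, 0, -0.1, 4.1, 0.2, 20], [-0.055, -0.0065, 0, -0.1, 4.5, 0.2, 20], [-0.06, -0.0071, 0, -0.2, 4.9, 0.3, 20], [-0.065, -0.0076, 0, -0.2, 5.3, 0.3, 20], [-0.07, -0.0082, 0, -0.2, 5.8, 0.3, 20], [-0.075, -0.0088, 0, -0.2, 6.2, 0.3, 20], [-0.08, -0.0094, 0, -0.2, 6.6, 0.3, 20], [-0.085, -0.01, 0, -0.2, 7.0, 0.3, 20], [-0.085, -0.01, 0, -0.2, 7.0, 0.3, 20], [-0.085, -0.01, 0, -0.2, 7.0, 0.3, 20], [-0.085, -0.01, 0, -0.2, 7.0, 0.3, 20]]

```text
clock: 13.2
tcp_pos: [0.5784, -0.1957, 0.1707]
orientation: [0.0, -0.467, 0.884, -0.001]
wrist_force: [-0.7, -0.8, 8.0]
finger_gap: 0.0233
grip_force: 80.7
```

Run:
```python
from h import *
s=monitor.get_state();c=cal('wrist');im=snap('wrist','w4.png')
R=Ro.from_quat(s['orientation'][[1,2,3,0]]).as_matrix();T=s['tcp_pos']
print(s['clock'],T,R[:,2].round(4),s['joint_pos'].round(3),s['wrist_force'],s['ft_torque'])
for y in(-.015,.015): print(proj(c,T+R@[.015,y,.0664]).round(1))
for y in(-.019,.019): print('brass',proj(c,[.5785,-.1954,.09]+R@[0,y,0]).round(1))
cv2.imwrite('pics/c4.png',cv2.resize(cv2.cvtColor(im[130:330,220:420],4),(600,600),interpolation=3))
```

```text
13.2 [ 0.57838184 -0.19566313  0.17072755] [ 1.1e-03 -8.0e-04 -1.0e+00] [-0.457  0.403  0.027  1.193 -0.    -1.43 ] [-0.71474129 -0.75494354  8.01406342] [-0.06862768  0.24610922 -0.01252998]
[296.1 232.1]
[349.6 232.1]
brass [291.8 250. ]
brass [354.3 250. ]
```

View pics/c4.png

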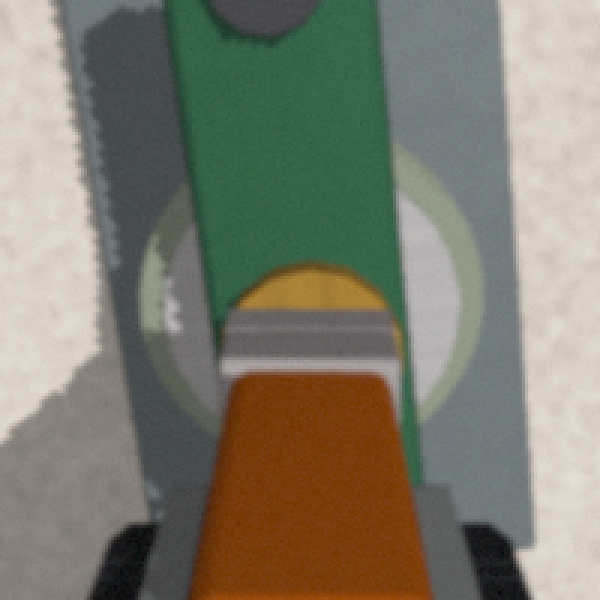

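Upright now: the block (crop cols 222–397, row 310) is centred on the brass boss (arc apex ~310), tool vertical, pressing about 10 N net. Turning in stages, following the force.

carry_out:
  plan:
    - [[0, 0, -0.05, 0, 0, 0, 20], [0, 0, -0.1, 0, 0, -0.1, 20], [0, 0, -0.15, 0, 0, -0.3, 20], [0, 0, -0.2, 0, 0, -0.5, 20], [0, 0, -0.2, 0, 0, -0.5, 20]]

```text
clock: 13.75
tcp_pos: [0.5787, -0.1959, 0.1703]
orientation: [0.001, -0.376, 0.927, -0.001]
wrist_force: [-0.2, -0.6, 6.9]
finger_gap: 0.0233
grip_force: 80.6
```

carry_out:
  plan:
    - [[0, 0, -0.05, 0, 0, -0.2, 20], [0, 0, -0.1, 0, 0, -0.4, 20], [0, 0, -0.15, 0, 0, -0.6, 20], [0, 0, -0.2, 0, 0, -0.8, 20], [0, 0, -0.2, 0, 0, -0.8, 20]]

```text
clock: 14.25
tcp_pos: [0.5786, -0.1959, 0.1694]
orientation: [0.0, -0.282, 0.959, -0.001]
wrist_force: [-0.4, -0.8, 6.4]
finger_gap: 0.023
grip_force: 80.6
```

carry_out:
  plan:
    - [[0, 0, -0.05, 0, 0, -0.3, 20], [0, 0, -0.1, 0, 0, -0.6, 20], [0, 0, -0.15, 0, 0, -0.85, 20], [0, 0, -0.2, 0, 0, -1.1, 20], [0, 0, -0.25, 0, 0, -1.35, 20], [0, 0, -0.25, 0, 0, -1.35, 20]]

```text
clock: 14.85
tcp_pos: [0.5785, -0.196, 0.1681]
orientation: [0.001, -0.16, 0.987, -0.001]
wrist_force: [-1.8, -0.6, 7.4]
finger_gap: 0.0228
grip_force: 80.7
```

carry_out:
  plan:
    - [[0, 0, -0.05, 0, 0, -0.25, 20], [0, 0, -0.1, 0, 0, -0.5, 20], [0, 0, -0.15, 0, 0, -0.7, 20], [0, 0, -0.2, 0, 0, -0.95, 20], [0, 0, -0.25, 0, 0, -1.15, 20], [0, 0, -0.25, 0, 0, -1.15, 20]]

```text
clock: 15.45
tcp_pos: [0.5784, -0.196, 0.1669]
orientation: [0.0, -0.036, 0.999, -0.001]
wrist_force: [-1.3, -2.0, 7.6]
finger_gap: 0.0231
grip_force: 80.6
```

carry_out:
  plan:
    - [[0, 0, -0.05, 0, 0, -0.23, 20], [0, 0, -0.1, 0, 0, -0.46, 20], [0, 0, -0.15, 0, 0, -0.69, 20], [0, 0, -0.2, 0, 0, -0.92, 20], [0, 0, -0.25, 0, 0, -1.15, 20], [0, 0, -0.3, 0, 0, -1.38, 20], [0, 0, -0.3, 0, 0, -1.38, 20]]

```text
clock: 16.15
tcp_pos: [0.5782, -0.196, 0.1655]
orientation: [0.0, 0.114, 0.993, -0.001]
wrist_force: [-0.2, -2.0, 7.2]
finger_gap: 0.0229
grip_force: 80.6
```

carry_out:
  plan:
    - [[0, 0, -0.05, 0, 0, -0.23, 20], [0, 0, -0.1, 0, 0, -0.46, 20], [0, 0, -0.15, 0, 0, -0.69, 20], [0, 0, -0.2, 0, 0, -0.92, 20], [0, 0, -0.25, 0, 0, -1.15, 20], [0, 0, -0.3, 0, 0, -1.38, 20], [0, 0, -0.3, 0, 0, -1.38, 20]]

```text
clock: 16.85
tcp_pos: [0.5782, -0.196, 0.1641]
orientation: [0.0, 0.261, 0.965, -0.001]
wrist_force: [-1.1, -1.3, 7.4]
finger_gap: 0.0229
grip_force: 80.6
```

carry_out:
  plan:
    - [[0, 0, -0.05, 0, 0, -0.23, 20], [0, 0, -0.1, 0, 0, -0.46, 20], [0, 0, -0.15, 0, 0, -0.69, 20], [0, 0, -0.2, 0, 0, -0.92, 20], [0, 0, -0.25, 0, 0, -1.15, 20], [0, 0, -0.3, 0, 0, -1.38, 20], [0, 0, -0.3, 0, 0, -1.38, 20]]

```text
clock: 17.55
tcp_pos: [0.5781, -0.1959, 0.1626]
orientation: [0.0, 0.403, 0.915, -0.0]
wrist_force: [-1.2, -0.9, 6.6]
finger_gap: 0.0231
grip_force: 80.6
```

carry_out:
  plan:
    - [[0, 0, -0.05, 0, 0, -0.25, 20], [0, 0, -0.1, 0, 0, -0.5, 20], [0, 0, -0.1, 0, 0, -0.5, 20], [0, 0, -0.1, 0, 0, -0.5, 20], [0, 0, -0.1, 0, 0, 0.0, 20], [0, 0, -0.1, 0, 0, 0.4, 20], [0, 0, -0.1, 0, 0, 0.4, 20]]

```text
clock: 18.25
tcp_pos: [0.5781, -0.1958, 0.1622]
orientation: [0.0, 0.448, 0.894, -0.0]
wrist_force: [-1.8, -0.7, 6.1]
finger_gap: 0.0231
grip_force: 80.3
```

Run:
```python
from h import *
s=monitor.get_state();R=Ro.from_quat(s['orientation'][[1,2,3,0]]).as_matrix()
print(s['clock'],s['tcp_pos'],R.round(4).tolist(),s['joint_pos'].round(3),s['wrist_force'],s['ft_torque'])
```

```text
18.25 [ 0.57808284 -0.19582993  0.16219485] [[-0.5995, 0.8004, -0.0001], [0.8004, 0.5995, -0.0007], [-0.0005, -0.0005, -1.0]] [-4.580e-01  4.080e-01  1.300e-02  1.176e+00 -1.000e-03  4.700e-01] [-1.75427896 -0.67526072  6.12380671] [-0.45966318  0.33565776  0.02943389]
```

carry_out:
  plan:
    - [[0, 0, 0, 0, 0, 0.3, 20], [0, 0, 0, 0, 0, 0.6, 20], [0, 0, 0, 0, 0, 0.6, 20], [0, 0, 0, 0, 0, 0.6, 20]]

```text
clock: 18.65
tcp_pos: [0.5781, -0.1957, 0.1623]
orientation: [-0.0, 0.447, 0.894, -0.0]
wrist_force: [-1.6, -2.3, 3.0]
finger_gap: 0.023
grip_force: 80.0
```

Light contact now. Releasing and checking before backing off.

carry_out:
  plan:
    - [[0, 0, 0, 0, 0, 0.3, 20], [0, 0, 0, 0, 0, 0.3, 20], [0, 0, 0, 0, 0, 0.3, 30], [0, 0, 0, 0, 0, 0.3, 40], [0, 0, 0, 0, 0, 0.3, 50], [0, 0, 0, 0, 0, 0.3, 60], [0, 0, 0, 0, 0, 0.3, 60], [0, 0, 0, 0, 0, 0.3, 60]]

```text
clock: 19.45
tcp_pos: [0.5783, -0.1954, 0.1628]
orientation: [0.0, 0.447, 0.894, 0.0]
wrist_force: [-0.3, 0.2, 0.3]
finger_gap: 0.0602
grip_force: 0.0
```

Run:
```python
from h import *
s=monitor.get_state();print(s['tcp_pos'],s['wrist_force'],s['finger_gap'])
a=snap('wrist');b=snap('side')
o=np.hstack([cv2.resize(a[100:420,160:480],(400,400)),cv2.resize(b[110:280,290:460],(400,400),interpolation=3)])
cv2.imwrite('pics/c5.png',cv2.cvtColor(o,4))
```

```text
[ 0.57827419 -0.19541943  0.16278361] [-0.27746135  0.22550488  0.3387764 ] 0.060213559552645485
```

View pics/c5.png

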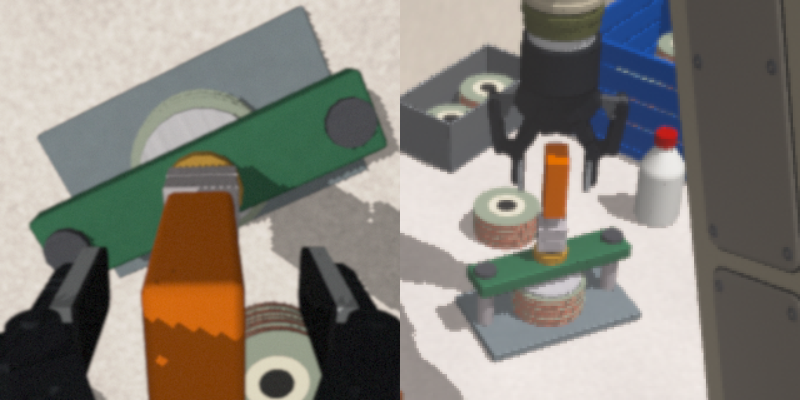

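Released. The key stands on the screw, but in the wrist view its top edge (crop cols 143–243, row 290) looks slightly off the base column. Measuring the lean.

Run:
```python
from h import *
def look():
    s=monitor.get_state();c=cal('wrist');im=snap('wrist');R=Ro.from_quat(s['orientation'][[1,2,3,0]]).as_matrix();T=s['tcp_pos']
    base=np.array([T[0],T[1],.0958])
    hsv=cv2.cvtColor(im,cv2.COLOR_RGB2HSV);m=cv2.inRange(hsv,(5,150,60),(18,255,255));m=cv2.morphologyEx(m,cv2.MORPH_OPEN,np.ones((5,5)))
    print(s['clock'])
    # orange extents along rows vs predicted edges of front(+x) face
    for h in(.055,.07,.085,.1,.113):
        P=[proj(c,base+[0,0,h]+R@[.019,y,0]) for y in(-.012,.012)];r=int(round(P[0][1]));xs=np.flatnonzero(m[r]);xs=xs[(xs>230)&(xs<420)]
        print(h,r,[round(p[0],1) for p in P],xs.min(),xs.max()+1,'dx px',round((xs.min()+xs.max()+1)/2-(P[0][0]+P[1][0])/2,1),'mm/px',round(24/(P[1][0]-P[0][0]),3))
look();
```

```text
19.55
0.055 259 [np.float64(293.1), np.float64(349.7)] 294 346 dx px -1.4 mm/px 0.424
0.07 272 [np.float64(290.2), np.float64(352.3)] 290 347 dx px -2.8 mm/px 0.386
0.085 288 [np.float64(286.8), np.float64(355.5)] 285 350 dx px -3.6 mm/px 0.349
0.1 307 [np.float64(282.5), np.float64(359.4)] 280 352 dx px -4.9 mm/px 0.312
0.113 328 [np.float64(277.8), np.float64(363.6)] 276 354 dx px -5.7 mm/px 0.28
```

carry_out:
  plan:
    - [[0, 0, 0, -0.5, -0.4, 0, 60], [0, 0, 0, -0.5, -0.4, 0, 60], [0, 0, 0, -0.5, -0.4, 0, 60], [0, 0, 0, -0.5, -0.4, 0, 60], [0, 0, 0, -0.5, -0.4, 0, 60], [0, 0, 0, -0.5, -0.4, 0, 60], [0, 0, 0, -0.5, -0.4, 0, 60], [0, 0, 0, -0.5, -0.4, 0, 60], [0, 0, 0, -0.5, -0.4, 0, 60], [0, 0, 0, -0.5, -0.4, 0, 60], [0, 0, 0, -0.5, -0.4, 0, 60], [0, 0, 0, -0.5, -0.4, 0, 60], [0, 0, 0, -0.5, -0.4, 0, 60], [0, 0, 0, -0.5, -0.4, 0, 60], [0, 0, 0, -0.5, -0.4, 0, 60]]

```text
clock: 21.1
tcp_pos: [0.5778, -0.196, 0.1628]
orientation: [0.0, 0.447, 0.894, 0.0]
wrist_force: [0.7, -1.2, 0.3]
finger_gap: 0.0598
grip_force: 0.0
```

```bash
cat >> h.py <<'E'
def look(B=(.5783,-.1954)):
    s=monitor.get_state();c=cal('wrist');im=snap('wrist');R=Ro.from_quat(s['orientation'][[1,2,3,0]]).as_matrix()
    m=cv2.inRange(cv2.cvtColor(im,cv2.COLOR_RGB2HSV),(5,150,60),(18,255,255));m=cv2.morphologyEx(m,cv2.MORPH_OPEN,np.ones((5,5)))
    print(s['clock'],s['tcp_pos'],s['wrist_force'].round(1),'mm off per height:')
    for h in(.055,.085,.113):
        P=[proj(c,np.array([*B,.0958+h])+R@[.019,y,0]) for y in(-.012,.012)];xs=np.flatnonzero(m[int(round(P[0][1]))]);xs=xs[(xs>230)&(xs<420)]
        print(h,round(((xs.min()+xs.max()+1)/2-(P[0][0]+P[1][0])/2)*24/(P[1][0]-P[0][0]),2))
E
python3 -c "from h import *;look()"
```

```text
21.1 [ 0.57775816 -0.19595446  0.16276683] [ 0.7 -1.2  0.3] mm off per height:
0.055 -0.74
0.085 -1.52
0.113 -1.68
```

The lean is about 1° and barely drifting. I'll straighten it once: regrip softly, press lightly, unload and reopen.

carry_out:
  plan:
    - [[0, 0, 0, 0, 0, 0, 45], [0, 0, 0, 0, 0, 0, 35], [0, 0, 0, 0, 0, 0, 29], [0, 0, 0, 0, 0, 0, 26], [0, 0, 0, 0, 0, 0, 24], [0, 0, 0, 0, 0, 0, 22], [0, 0, 0, 0, 0, 0, 20], [0, 0, 0, 0, 0, 0, 20], [0, 0, 0, 0, 0, -0.4, 20], [0, 0, 0, 0, 0, -0.8, 20], [0, 0, 0, 0, 0, -1.2, 20], [0, 0, 0, 0, 0, -1.2, 20], [0, 0, 0, 0, 0, -1.2, 20], [0, 0, 0, 0, 0, -1.2, 20], [0, 0, 0, 0, 0, -1.2, 20], [0, 0, 0, 0, 0, -1.2, 20]]
  squeeze: 40

```text
clock: 22.75
tcp_pos: [0.578, -0.1959, 0.1627]
orientation: [0.001, 0.447, 0.894, 0.0]
wrist_force: [-1.6, 0.7, 6.9]
finger_gap: 0.0236
grip_force: 41.4
```

```bash
python3 -c "from h import *;look();print(monitor.get_state()['ft_torque'])"
```

```text
22.75 [ 0.57801872 -0.19593406  0.16267971] [-1.6  0.7  6.9] mm off per height:
0.055 0.11
0.085 -0.28
0.113 0.03
[ 0.29275201  0.50957178 -0.01058409]
```

carry_out:
  plan:
    - [[0, 0, 0, 0, 0, 0.4, 20], [0, 0, 0, 0, 0, 0.8, 20], [0, 0, 0, 0, 0, 0.8, 20], [0, 0, 0, 0, 0, 0.8, 20], [0, 0, 0, 0, 0, 0.8, 60], [0, 0, 0, 0, 0, 0.8, 60], [0, 0, 0, 0, 0, 0.8, 60], [0, 0, 0, 0, 0, 0.8, 60], [0, 0, 0, 0, 0, 0.8, 60], [0, 0, 0, 0, 0, 0.8, 60], [0, 0, 0, 0, 0, 0.8, 60]]

```text
clock: 23.9
tcp_pos: [0.5778, -0.196, 0.1624]
orientation: [0.0, 0.447, 0.894, 0.0]
wrist_force: [-0.7, 0.2, -0.1]
finger_gap: 0.0599
grip_force: 0.0
```

```bash
python3 -c "from h import *;look()"
```

```text
23.9 [ 0.57777185 -0.19596464  0.16235849] [-0.7  0.2 -0.1] mm off per height:
0.055 -0.11
0.085 -0.82
0.113 -0.7
```

The lean is now about 0.5°. Backing straight up.

carry_out:
  plan:
    - [[0, 0, 0, 0, 0, 8, 60], [0, 0, 0, 0, 0, 20, 60], [0, 0, 0, 0, 0, 40, 60], [0, 0, 0, 0, 0, 65, 60], [0, 0, 0, 0, 0, 90, 60], [0, 0, 0, 0, 0, 110, 60], [0, 0, 0, 0, 0, 120, 60], [0, 0, 0, 0, 0, 120, 60], [0, 0, 0, 0, 0, 120, 60]]

```text
clock: 24.85
tcp_pos: [0.5777, -0.1959, 0.282]
orientation: [-0.0, 0.447, 0.894, 0.0]
wrist_force: [-0.2, 0.3, -0.8]
finger_gap: 0.0599
grip_force: 0.0
```

Run:
```python
from h import *
a=snap('wrist');b=snap('side');print(monitor.get_state()['wrist_force'])
o=np.hstack([cv2.resize(a[100:420,160:480],(400,400)),cv2.resize(b[110:280,290:460],(400,400),interpolation=3)])
cv2.imwrite('pics/c6.png',cv2.cvtColor(o,4))
```

```text
[ 0.4047342   0.37226485 -0.26866559]
```

View pics/c6.png

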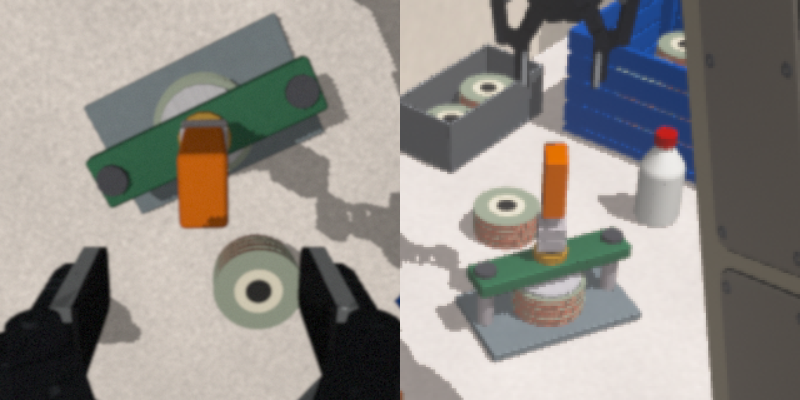

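The key stands upright on the screw (side crop 555,200), the gripper is clear and the bystanders have not moved. Handing in.

```bash
python3 -c "from h import *;print(order.hand_in())"
```

```text
the job is handed in; nothing more can be done
None
```

The job is handed in, with no verdict returned: the key is seated on the screw, which I brought upright and turned about 1.8 rad clockwise at roughly 10 N, and after one soft regrip to straighten it the key stands alone within about 0.5° of upright.

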